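Load the kitchen-roll caddy and lift it

TASK

Put the small roll of kitchen paper down over the spindle of the wooden roll caddy so that it stands fully on the foot, and let go of it. Then take the caddy by the knob of its carrying post, lift it, roll and all, about ten centimetres clear of the worktop, and finish while still holding it there, still and level. Lower the roll rather than dropping it, and leave the two mills, the honey jar and the striped mug where they are.

Things in the scene. Friction and masses are not known exactly. Their poses are not given: they have to be found in the camera images.
- roll_center (a point): Part-used short roll of kitchen paper, a white upright tube standing on the worktop: 60 mm outside diameter, 110 mm tall, a 36 mm bore right through it (card core), about 60 g. The point is its centre, half-way up (55 mm above its underside); z is its axis, up. A grip of 20 to 40 N is enough.
- caddy_foot (a point): Loose wooden roll caddy, 0.75 kg: oblong foot 100 mm (its x) by 204 mm (its y), 14 mm thick; spindle at its y = +45 mm, carrying post at its y = -45 mm, and beyond the post a low steel weight, so that caddy and roll together balance under the post. The point is the middle of the foot's underside (z = 0 as it stands), z up. A seated roll's centre is 72 mm above it.
- caddy_spindle (a point): Centre of the tip of the caddy's spindle, a pale wooden peg of 28 mm diameter whose top 16 mm tapers to 12 mm. The tip is 92 mm above the foot's underside. Round its root lies a disc, 44 mm wide and 3 mm thick, on which the roll comes to stand. The roll goes over the peg with 4 mm to spare all round.
- caddy_knob (a point): Centre of the knob on the thin steel carrying post: a pale wooden cylinder, 28 mm diameter, 42 mm tall, its centre 133 mm and its top 154 mm above the foot's underside. The seated roll stands 46 mm from the knob's side along the caddy's y, its top 127 mm above the underside; fingers have most room closing along the caddy's x.
- pepper_mill: Bystander: small turned brass-coloured metal mill, 29 x 29 x 97 mm; origin at the centre of its underside
- salt_mill: Bystander: small turned steel mill, 29 x 29 x 97 mm; origin at the centre of its underside
- honey_jar: Bystander: glass jar with a white lid, 58 x 62 x 99 mm; origin at the centre of its underside
- mug_plain: Bystander: striped mug with a handle, 87 x 124 x 103 mm; origin at the centre of its underside

How it is judged (in metres and radians):
On the way:
1. the roll stands fully on the foot of the caddy, round the spindle and let go, while the caddy stands on the worktop (z of roll_center in the frame of caddy_foot between 0.062 and 0.074 m and horizontal distance between roll_center and caddy_spindle below 0.012 m and angle between the z axis of roll_center and the z axis of caddy_foot, either way round below 0.1 rad and contact force between the fingers and roll below 0.3 N and height (world z) of caddy_foot below 0.008 m), for 0.3 s.
At the end, for the whole second after the job is handed in: The caddy hangs from the fingers, held by its knob, its underside 60 to 160 mm above the worktop, within 0.10 rad of level and still (under 0.02 m/s and 0.1 rad/s), with the roll standing on the foot (within 5 mm of fully down, within 12 mm of the spindle's axis) and not touched by the arm (height (world z) of caddy_foot between 0.06 and 0.16 m and angle between caddy_foot's own z axis and vertical below 0.1 rad and linear speed of caddy below 0.02 m/s and angular speed of caddy below 0.1 rad/s and contact force between the fingers and caddy above 2 N and contact force between the arm and roll below 0.3 N and distance between the grasp point and caddy_knob below 0.04 m and z of roll_center in the frame of caddy_foot between 0.062 and 0.074 m and horizontal distance between roll_center and caddy_spindle below 0.012 m and angle between the z axis of roll_center and the z axis of caddy_foot, either way round below 0.1 rad); the arm keeps its last pose, push and grip.
It fails at once if the roll is dropped onto the spindle (falls faster than 0.6 m/s over the caddy) (horizontal distance between roll_center and caddy_spindle below 0.03 m and z of roll_center in the frame of caddy_foot above 0.078 m and linear speed of roll above 0.6 m/s).
It fails at once if the caddy or the roll is tipped over (angle between caddy_foot's own z axis and vertical above 0.5 rad or angle between roll_center's own z axis and vertical above 0.6 rad).
It fails at once if a bystander (mill, jar or striped mug) is shifted more than 30 mm (distance of any of pepper_mill, salt_mill, honey_jar, mug_plain from where it was at the start of the episode above 0.03 m).
It also fails if it takes over 54 s, if anything falls off the work surface, if the arm or the gripper's body presses on something with over 40 N, if the wrist force passes 120 N, or if a joint passes its speed limit or range.

ROBOT

A 7-joint arm with a two-finger parallel gripper is mounted at the origin on the work surface; the furniture and walls round the work are solid. World frame = base frame: x ahead of the robot, y to its left, z up, the work surface at z = 0. Lengths are in m, angles in degrees, forces in N, time in s.
With the tool pointing down it reaches from about 0.4 to 0.85 m from the base axis. Payload 4.5 kg.
Tool frame: the origin (TCP) lies between the finger pads; the fingertips stand 17 mm ahead of it and the grasp point (between the pads) lies 2 mm behind it (robot.tips_ahead is the distance from the TCP to the fingertips, in m); z points along the fingers, y is the line along which they close (so a half turn about z gives the same grasp; the last joint's range is limited). The gripper opens to 88 mm and grips with 3 to 60 N. Pads are 18 mm wide; open, the fingers measure 123 mm over their backs; the gripper's body (75 mm by 187 mm) begins 45 mm behind the grasp point.
Start: joints at [75.218, 39.483, -11.15, 89.685, 9.013, 51.709, -12.324], TCP at [0.18, -0.599, 0.256] pointing down, gripper open.
Joint ranges: [-172.22, 172.22], [-26.19, 119.32], [-84.43, 86.54], [7.71, 146.69], [-57.33, 237.33], [2.42, 119.75], [-152.13, 152.13]. Speed limits (degrees/s): [147.25, 147.25, 180, 180, 180, 180, 180].

INTERFACE

Orientations are given as [roll, pitch, yaw] about the fixed x, y, z axes, in that order (R = Rz(yaw) Ry(pitch) Rx(roll)).
In Python, from station import monitor, cams, order, nets, robot gives the robot as it stands. The module is installed in compiled form; this text tells all that it offers.
- The arm moves only by the tool apply_moves, never from a script. Its argument "deltas" is one flat list of numbers, 5 for each row, row after row: the shift along the tool's x, y, z in units of 25 mm (1.0 is 25 mm), then the turn about the tool's z in units of 5 degrees (1.0 is 5 degrees), then the gripper's target within -1 to 1 (shut at 1, half-way at 0, fully open at -1). A call has 1 to 5 rows; each row shifts and turns the commanded pose from where the row before left it, along the tool's axes as they then stand; what a row does not reach is not made up. A row lasts 1/12 s, in which the tool goes at most 41.7 mm and 7.16 degrees, less where a joint would pass 70% of its speed; a pose out of reach is approached as far as the arm can. A call with a number of a shift or a turn outside -1 to 1 is refused whole. A call with a gripper value outside its range is refused whole. The fingers move at their own pace and stop on an object; the grip force is fixed at half the most. Time passes only in rows, so rows that do not move let the fingers close. It gives the time, the measured TCP pose, the force, the opening and the grip force at its end, in the units of the state.
- monitor.get_state(): the state, without advancing time (a new reading comes with each control period).
- cams.camera(name): name is "scene" or "top" or "wrist"; returns the picture (420x560x3 uint8, red, green, blue); there is no depth.
- cams.calibration(name): a dict with "fx", "fy", "cx", "cy" (pixels), "position" and "orientation" of the camera in the world. Camera axes: x right, y up, looking along -z (the intrinsics and any distortion apply to the point x, -y, -z); pixel columns grow to the right and rows downward; lengths in m; the calibration is good to about 2 mm. A picture is of the moment at which its call begins: read the wrist's pose just before it. calibration takes no time and is no camera call; for the wrist camera it gives the pose at the moment of the call.
- order.sign_off(): hands the job in; it is judged then, once.
Trained networks look in the newest picture that a camera, given by its name, has taken for a name from the list of things; names that differ only in an ending like _2 or _b are one class to them, and where a whole thing is asked for, a point or a joint stands for the part that bears it (a point fixed in the world has none). Each returns a list of dicts, best first, with "confidence" (0 to 1); they miss things now and then, are a little off and sometimes report something else, mostly with a low value. They report only what shows in the picture. A call takes as long as a camera call.
- nets.trace(camera, query): "region" (420x560 bool, what is visible of it) and "point" ([column, row] in pixels, amid what is visible of it).
- nets.spot_point(camera, query): "point" ([column, row] in pixels: a listed point, or the origin of a listed thing).
The state is a dict: "time": time; "joint_positions": joint angles; "joint_velocities": joint speeds; "joint_efforts": joint torques, N m; "tool_pos": TCP position; "tool_rot": TCP orientation; "force": force on the tool from outside, world axes, zero at the start; "moment": the same for the moment, N m; "finger_gap": finger opening in m; "finger_force": force on a finger pad.
Only numpy, scipy, OpenCV 4.12 (cv2) and the standard library are available. Lean on these libraries where they do the work, as an engineer would, in place of code of your own. Each camera call takes 0.05 s, during which the arm holds its last target. There are 200 camera calls.

## Working session

There is one attempt and no reset: what is moved stays moved. The work goes in short steps, Python scripts to look and compute and a tool call to move; the robot and the scene stay as the last step left them, time stands still between calls to the robot, and variables do not carry over. Pictures are saved under pics/ and viewed, at most 13 in all, crops included, and the job is handed in when it is done.

Besides the shell and the picture viewer there is one more tool, called as name(argument=value, ...), one argument or row to a line, values as JSON. apply_moves: Moves the arm, as the interface text tells. Its arguments: {"type":"object","properties":{"deltas":{"type":"array"}},"required":["deltas"]}

```bash
mkdir -p pics; cat > h.py <<'E'
import numpy as np, cv2
from scipy.spatial.transform import Rotation as R
from station import monitor, cams, order, nets, robot
def cal(n):
    c=cams.calibration(n); o=np.array(c["orientation"],float)
    if o.shape==(3,3): M=o
    elif o.size==4: M=R.from_quat(o).as_matrix()
    else: M=R.from_euler('xyz',o,degrees=True).as_matrix()
    return c,M,np.array(c["position"])
def ray(n,p):
    c,M,t=cal(n); d=np.array([(p[0]-c["cx"])/c["fx"],-(p[1]-c["cy"])/c["fy"],-1.]); return t,M@d
def atz(n,p,z):
    t,d=ray(n,p); return t+d*(z-t[2])/d[2]
def tri(obs):
    A=np.zeros((3,3));b=np.zeros(3)
    for n,p in obs:
        t,d=ray(n,p); d=d/np.linalg.norm(d); P=np.eye(3)-np.outer(d,d); A+=P;b+=P@t
    return np.linalg.solve(A,b)
def save(n,f): cv2.imwrite('pics/'+f,cv2.cvtColor(cams.camera(n),cv2.COLOR_RGB2BGR))
E
python3 - <<'E'
from h import *
print(cams.calibration("top")); print(cams.calibration("scene")); print(monitor.get_state())
a=cams.camera("top");b=cams.camera("scene")
cv2.imwrite('pics/a.png',a[:,:,::-1]);cv2.imwrite('pics/b.png',b[:,:,::-1])
np.set_printoptions(precision=3,suppress=True)
Z=dict(roll_center=.055,caddy_foot=0,caddy_spindle=.092,caddy_knob=.133,pepper_mill=0,salt_mill=0,honey_jar=0,mug_plain=0)
for q,z in Z.items():
    o=[]
    for n in("top","scene"):
        r=nets.spot_point(n,q)
        for k in r[:2]: print(q,n,round(k["confidence"],2),np.round(k["point"],1),atz(n,k["point"],z))
        if r:o.append((n,r[0]["point"]))
    if len(o)==2: print('   tri',tri(o))
E
```

```text
{'fx': 399.7616804149155, 'fy': 399.7616804149155, 'cx': 284.5567903126073, 'cy': 212.50262523437888, 'position': array([ 0.43221744, -0.04301804,  1.04804691]), 'orientation': array([ 4.78604502e+00,  1.33018404e-02, -9.14957139e+01])}
{'fx': 544.248964471858, 'fy': 544.248964471858, 'cx': 283.02549403796354, 'cy': 215.66981235786437, 'position': array([-0.25793229,  0.7421762 ,  0.65729275]), 'orientation': array([  63.14122421,   -0.25332016, -134.79482538])}
{'time': 0.0, 'joint_positions': array([ 75.21980643,  39.53463207, -11.14660031,  89.74468329,
         9.01301794,  51.70975445, -12.32628152]), 'joint_velocities': array([ 0.08379255,  0.00878886, -0.03397604, -0.10152261,  0.02915174,
       -0.04289205, -0.07416467]), 'joint_efforts': array([ 3.50812988e-04, -5.27556968e+01, -1.26655776e+00, -1.53426594e+01,
       -5.24457183e-02,  6.69042289e-03,  1.92358975e-04]), 'tool_pos': array([ 0.17956996, -0.59801562,  0.25489589]), 'tool_rot': array([-1.79893203e+02,  6.85567440e-03,  1.67212565e+01]), 'force': array([-0.35473378,  0.13603687, -0.71566079]), 'moment': array([ 
[... 616 characters left out ...]
5  0.133]
   tri [ 0.404 -0.295  0.132]
pepper_mill top 0.58 [285.2 175.9] [ 0.617 -0.049  0.   ]
pepper_mill scene 0.71 [254.7 237.2] [ 0.626 -0.041  0.   ]
   tri [ 0.622 -0.045 -0.001]
salt_mill top 0.61 [162.7 206.5] [0.544 0.275 0.   ]
salt_mill top 0.45 [256.8 172.2] [0.629 0.026 0.   ]
salt_mill scene 0.71 [165.4 298.5] [0.563 0.263 0.   ]
salt_mill scene 0.59 [230.9 250. ] [0.619 0.041 0.   ]
   tri [0.544 0.273 0.014]
honey_jar top 0.58 [211.9 164.7] [0.652 0.145 0.   ]
honey_jar scene 0.79 [196.3 261.3] [0.636 0.131 0.   ]
   tri [0.645 0.137 0.001]
mug_plain top 0.68 [162.1 205.1] [0.548 0.277 0.   ]
mug_plain scene 0.89 [166.  302.1] [0.551 0.27  0.   ]
   tri [0.546 0.274 0.005]
```

View pics/a.png

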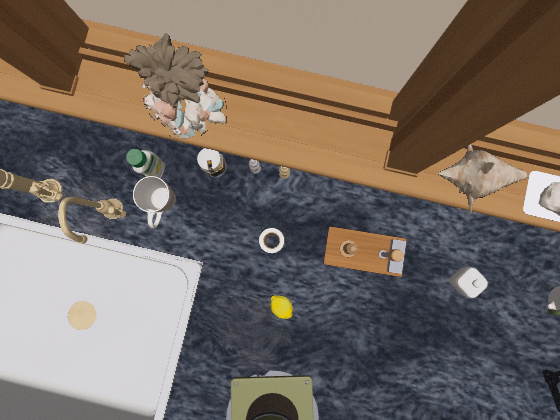

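View pics/b.png

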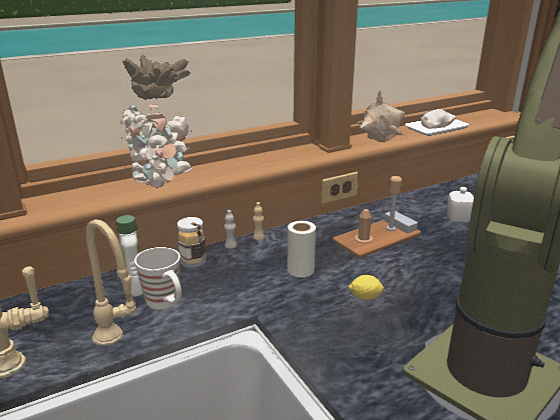

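The top view shows the roll at (271,240). The caddy lies with its spindle at (349,248) and knob at (397,256). The scene view agrees: roll (301,250), spindle (366,212), knob (396,186). The mills, jar and mug all stand well left of and behind the work. Now the caddy's yaw, the wrist camera's offset and the first rows.

```bash
python3 - <<'E'
from h import *
np.set_printoptions(precision=3,suppress=True)
s=monitor.get_state(); T=R.from_euler('xyz',s["tool_rot"],degrees=True).as_matrix()
c,M,t=cal("wrist"); print('cam in tool',T.T@(t-s["tool_pos"]),'look',T.T@-M[:,2],c["fx"])
cams.camera("top")
for k in nets.trace("top","caddy_foot")[:1]:
    m=k["region"].astype(np.uint8); p=np.argwhere(m)[:,::-1]
    w=np.array([atz("top",q,.014)[:2] for q in p],np.float32)
    print('rect',cv2.minAreaRect(w))
for k in nets.trace("top","roll_center")[:1]:
    p=np.argwhere(k["region"])[:,::-1]; w=np.array([atz("top",q,.11)[:2] for q in p],np.float32); print('roll',cv2.minEnclosingCircle(w))
# rows: to A above caddy
def rows(p0,yaw,p1,dyaw,n):
    d=(np.array(p1)-p0)/n; k=int(np.ceil(abs(dyaw)/5))
    for i in range(n):
        y=np.radians(yaw); tx=np.array([np.cos(y),np.sin(y)]); ty=np.array([np.sin(y),-np.cos(y)])
        tr=-dyaw/k/5 if i<k else 0
        print(i,np.round([d@tx/.025,d@ty/.025,0,tr],2)); yaw-=tr*5
rows(s["tool_pos"][:2],s["tool_rot"][2],(.33,-.25),60,14)
E
```

```text
cam in tool [ 0.069 -0.    -0.129] look [-0.268  0.001  0.963] 377.5544391399124Traceback (most recent call last):
  File "<stdin>", line 8, in <module>
  File "h.py", line 13, in atz
    t,d=ray(n,p); return t+d*(z-t[2])/d[2]
        ~~~^^^^^
  File "h.py", line 11, in ray
    c,M,t=cal(n); d=np.array([(p[0]-c["cx"])/c["fx"],-(p[1]-c["cy"])/c["fy"],-1.]); return t,M@d
          ~~~^^^
  File "h.py", line 5, in cal
    c=cams.calibration(n); o=np.array(c["orientation"],float)
ValueError: time passes only in moves, steps and waits
```

```bash
python3 - <<'E'
s=open('h.py').read()
s=s.replace("def cal(n):\n    c=","CC={}\ndef cal(n):\n    c=CC.get(n) or CC.setdefault(n,").replace('cams.calibration(n); o','cams.calibration(n)); o')
s+='''
np.set_printoptions(precision=3,suppress=True)
def rows(p1,yaw1,n,tz=None,k=None):
    s=monitor.get_state(); p=s["tool_pos"]; yaw=s["tool_rot"][2]; dy=yaw1-yaw
    d=(np.array(p1)-p[:2])/n; k=k or int(np.ceil(abs(dy)/5)) or 1; dz=0 if tz is None else (p[2]-tz)/n/.025
    print('from',p,'yaw',yaw)
    for i in range(n):
        y=np.radians(yaw); tx=np.array([np.cos(y),np.sin(y)]); ty=np.array([np.sin(y),-np.cos(y)])
        tr=-dy/k/5 if i<k else 0
        print(*np.round([d@tx/.025,d@ty/.025,dz,tr],2),'-1',sep=','); yaw-=tr*5
'''
open('h.py','w').write(s)
E
python3 - <<'E'
from h import *
cams.camera("top")
for k in nets.trace("top","caddy_foot")[:1]:
    p=np.argwhere(k["region"])[:,::-1]
    w=np.array([atz("top",q,.014)[:2] for q in p],np.float32)
    print('rect',cv2.minAreaRect(w))
for k in nets.trace("top","roll_center")[:1]:
    p=np.argwhere(k["region"])[:,::-1]; w=np.array([atz("top",q,.11)[:2] for q in p],np.float32); print('roll',cv2.minEnclosingCircle(w))
rows((.42,-.22),76,15)
E
```

```text
rect ((0.4145338535308838, -0.2461242377758026), (0.20625673234462738, 0.1050204262137413), 80.3560562133789)
roll ((0.4480110704898834, -0.010892147198319435), 0.029460754245519638)
from [ 0.18  -0.599  0.256] yaw 16.723778235165497
0.9,-0.78,0.0,-0.99,-1
0.97,-0.7,0.0,-0.99,-1
1.02,-0.62,0.0,-0.99,-1
1.07,-0.53,0.0,-0.99,-1
1.12,-0.43,0.0,-0.99,-1
1.15,-0.33,0.0,-0.99,-1
1.17,-0.23,0.0,-0.99,-1
1.19,-0.13,0.0,-0.99,-1
1.2,-0.03,0.0,-0.99,-1
1.19,0.07,0.0,-0.99,-1
1.18,0.18,0.0,-0.99,-1
1.16,0.28,0.0,-0.99,-1
1.13,0.38,0.0,0.0,-1
1.13,0.38,0.0,0.0,-1
1.13,0.38,0.0,0.0,-1
```

apply_moves(
  deltas=[0.75,-0.65,0,-1,-1,0.8,-0.6,0,-1,-1,0.85,-0.5,0,-1,-1,0.9,-0.45,0,-1,-1,0.93,-0.36,0,-1,-1],
)

```text
time: 1.57
tool_pos: [0.2465, -0.4921, 0.2559]
tool_rot: [180.0, 0.0, 42.0]
force: [-0.8, 0.2, 0.6]
finger_gap: 0.0884
finger_force: 0.0
```

apply_moves(
  deltas=[0.96,-0.28,0,-1,-1,0.98,-0.2,0,-1,-1,1,-0.1,0,-1,-1,1,0,0,-1,-1,1,0.05,0,-1,-1],
)

```text
time: 1.98
tool_pos: [0.3132, -0.3863, 0.2559]
tool_rot: [180.0, 0.0, 67.0]
force: [0.1, 0.0, 0.2]
finger_gap: 0.0881
finger_force: 0.0
```

apply_moves(
  deltas=[1,0.15,0,-1,-1,1,0.22,0,-1,-1,0.95,0.3,0,0,-1,0.95,0.3,0,0,-1,0.95,0.3,0,0,-1],
)

```text
time: 2.4
tool_pos: [0.3778, -0.2785, 0.2559]
tool_rot: [180.0, 0.0, 76.7]
force: [0.0, 0.2, -0.1]
finger_gap: 0.0885
finger_force: 0.0
```

```bash
python3 - <<'E'
from h import *
rows((.425,-.21),78,4)
E
```

```text
from [ 0.378 -0.279  0.256] yaw 76.69756907230757
0.78,0.3,0.0,-0.26,-1
0.77,0.32,0.0,0.0,-1
0.77,0.32,0.0,0.0,-1
0.77,0.32,0.0,0.0,-1
```

apply_moves(
  deltas=[0.78,0.3,0,-0.3,-1,0.77,0.32,0,0,-1,0.77,0.32,0,0,-1,0.77,0.32,0,0,-1,0,0,0,0,-1],
)

```text
time: 2.82
tool_pos: [0.4274, -0.2066, 0.2563]
tool_rot: [179.8, -0.1, 78.6]
force: [0.5, 0.9, -0.1]
finger_gap: 0.088
finger_force: 0.0
```

```bash
python3 - <<'E'
from h import *
s=monitor.get_state(); print(s["tool_pos"],s["tool_rot"])
cal("wrist"); save("wrist","c.png")
Z=dict(caddy_foot=0,caddy_spindle=.092,caddy_knob=.133)
for q,z in Z.items():
    for k in nets.spot_point("wrist",q)[:2]: print(q,round(k["confidence"],2),k["point"],atz("wrist",k["point"],z))
for q in Z:
  for k in nets.trace("wrist",q)[:1]:
    p=np.argwhere(k["region"])[:,::-1]; print(q,len(p),p.min(0),p.max(0)); 
    w=np.array([atz("wrist",x,.014)[:2] for x in p],np.float32); print('rect',cv2.minAreaRect(w))
E
```

```text
[ 0.427 -0.207  0.256] [179.809  -0.148  78.594]
caddy_foot 0.84 [282.8, 218.0] [ 0.413 -0.251  0.   ]
caddy_spindle 0.83 [282.6, 194.7] [ 0.423 -0.205  0.092]
caddy_knob 0.7 [278.7, 326.1] [ 0.402 -0.295  0.133]
caddy_foot 18680 [230 119] [332 318]
rect ((0.4119691252708435, -0.25487011671066284), (0.21498963236808777, 0.09944265335798264), 79.30440521240234)
caddy_spindle 18915 [230 119] [332 318]
rect ((0.41202977299690247, -0.25488585233688354), (0.2151012271642685, 0.09974978119134903), 79.38540649414062)
caddy_knob 19010 [229 119] [332 319]
rect ((0.41196876764297485, -0.2554130256175995), (0.21600233018398285, 0.10052815079689026), 79.16914367675781)
```

View pics/c.png

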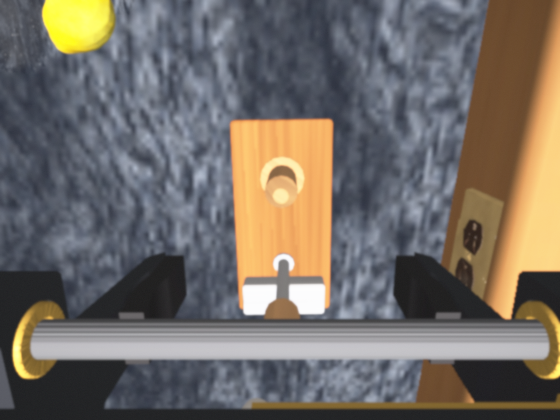

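```bash
python3 - <<'E'
from h import *
cal("wrist")
for n,p,z in (("tip",(281.5,196),.092),("disc",(282,178),.017),("root",(284,262),.015),("cornL",(231,121),.014),("cornR",(333,120),.014)):
    print(n,atz("wrist",p,z))
rows((.444,-.06),79,6)
E
```

```text
tip [ 0.418 -0.211  0.092]
disc [ 0.417 -0.211  0.017]
root [ 0.4   -0.299  0.015]
cornL [ 0.381 -0.147  0.014]
cornR [ 0.476 -0.166  0.014]
from [ 0.424 -0.212  0.256] yaw 78.09083254817463
1.02,-0.08,0.0,-0.18,-1
1.02,-0.06,0.0,0.0,-1
1.02,-0.06,0.0,0.0,-1
1.02,-0.06,0.0,0.0,-1
1.02,-0.06,0.0,0.0,-1
1.02,-0.06,0.0,0.0,-1
```

```bash
python3 - <<'E'
from h import *
for i in range(2):
    CC.clear(); s=monitor.get_state(); print(s["tool_pos"],s["tool_rot"]); c,M,t=cal("wrist"); print(t); cams.camera("wrist")
    for q,z in dict(caddy_foot=0,caddy_spindle=.092).items():
        for k in nets.spot_point("wrist",q)[:1]: print(q,k["point"],atz("wrist",k["point"],z))
rows((.444,-.05),78.5,6)
E
```

```text
[ 0.424 -0.212  0.256] [-179.975    0.037   78.091]
[ 0.438 -0.144  0.385]
caddy_foot [286.8, 209.5] [ 0.414 -0.248  0.   ]
caddy_spindle [286.8, 185.5] [ 0.424 -0.204  0.092]
[ 0.424 -0.211  0.256] [-179.993    0.013   78.146]
[ 0.438 -0.143  0.385]
caddy_foot [285.1, 210.1] [ 0.412 -0.247  0.   ]
caddy_spindle [285.7, 187.6] [ 0.423 -0.205  0.092]
from [ 0.424 -0.211  0.256] yaw 78.19618727193124
1.08,-0.09,0.0,-0.06,-1
1.08,-0.08,0.0,0.0,-1
1.08,-0.08,0.0,0.0,-1
1.08,-0.08,0.0,0.0,-1
1.08,-0.08,0.0,0.0,-1
1.08,-0.08,0.0,0.0,-1
```

apply_moves(
  deltas=[1,-0.08,0,0,-1,1,-0.08,0,0,-1,1,-0.08,0,0,-1,1,-0.08,0,0,-1,1,-0.08,0,0,-1],
)

```text
time: 3.88
tool_pos: [0.4401, -0.0851, 0.2558]
tool_rot: [180.0, 0.0, 78.2]
force: [-0.6, 0.3, 0.5]
finger_gap: 0.0882
finger_force: 0.0
```

apply_moves(
  deltas=[1,-0.08,0,0,-1,1,-0.08,0,0,-1,1,-0.08,0,0,-1,0,0,0,0,-1,0,0,0,0,-1],
)

```text
time: 4.3
tool_pos: [0.4497, -0.0101, 0.2558]
tool_rot: [180.0, -0.0, 78.4]
force: [0.4, -0.5, 0.6]
finger_gap: 0.0882
finger_force: 0.0
```

```bash
python3 - <<'E'
from h import *
cams.camera("top");cams.camera("top");cams.camera("top")
s=monitor.get_state(); print(s["tool_pos"],s["tool_rot"])
cal("wrist"); save("wrist","d.png")
for k in nets.spot_point("wrist","roll_center")[:2]: print(round(k["confidence"],2),k["point"],atz("wrist",k["point"],.055))
for k in nets.trace("wrist","roll_center")[:1]:
    p=np.argwhere(k["region"])[:,::-1]; print(p.min(0),p.max(0)); 
    w=np.array([atz("wrist",x,.11)[:2] for x in p],np.float32); print(cv2.minEnclosingCircle(w), w.min(0),w.max(0))
E
```

```text
[ 0.449 -0.013  0.256] [-179.981    0.059   78.111]
0.77 [284.0, 183.4] [ 0.445 -0.01   0.055]
[245 145] [324 236]
((0.4483216106891632, -0.006050889380276203), 0.035066962242126465) [ 0.417 -0.041] [0.476 0.029]
```

View pics/d.png

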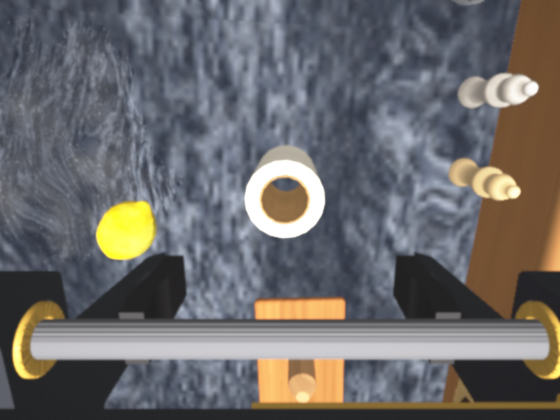

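The wrist view shows the roll's top ring centred at about (285,199), with the lemon and the mills well clear of the fingers.

```bash
python3 - <<'E'
from h import *
p=atz("wrist",(285,199),.11); print(p)
rows(((p[0]+.445+.448)/3,(p[1]-.010-.011)/3),78.5,7,.083)
E
```

```text
[ 0.447 -0.011  0.11 ]
from [ 0.449 -0.013  0.256] yaw 78.09576289382397
0.01,-0.02,0.99,-0.08,-1
0.01,-0.02,0.99,0.0,-1
0.01,-0.02,0.99,0.0,-1
0.01,-0.02,0.99,0.0,-1
0.01,-0.02,0.99,0.0,-1
0.01,-0.02,0.99,0.0,-1
0.01,-0.02,0.99,0.0,-1
```

apply_moves(
  deltas=[0.01,-0.02,1,-0.1,-1,0.01,-0.02,1,0,-1,0.01,-0.02,1,0,-1,0.01,-0.02,1,0,-1,0.01,-0.02,1,0,-1],
)

```text
time: 5.02
tool_pos: [0.4474, -0.0105, 0.1298]
tool_rot: [180.0, -0.0, 78.6]
force: [0.2, 0.1, 0.5]
finger_gap: 0.088
finger_force: 0.0
```

apply_moves(
  deltas=[0.01,-0.02,1,0,-1,0.01,-0.02,0.9,0,-1,0,0,0,0,-1,0,0,0,0,-1,0,0,0,0,1],
)

```text
time: 5.43
tool_pos: [0.4468, -0.0094, 0.084]
tool_rot: [179.9, -0.0, 78.7]
force: [-0.4, 0.4, -0.7]
finger_gap: 0.0831
finger_force: 0.0
```

apply_moves(
  deltas=[0,0,0,0,1,0,0,0,0,1,0,0,0,0,1,0,0,0,0,1,0,0,0,0,1],
)

```text
time: 5.85
tool_pos: [0.4468, -0.0093, 0.0839]
tool_rot: [179.9, -0.0, 78.7]
force: [-0.7, -0.9, 6.7]
finger_gap: 0.0585
finger_force: 29.8
```

apply_moves(
  deltas=[0,0,0,0,1,0,0,0,0,1,0,0,0,0,1,0,0,-0.2,0,1,0,0,-0.2,0,1],
)

```text
time: 6.27
tool_pos: [0.4462, -0.0091, 0.0936]
tool_rot: [-180.0, 0.0, 78.7]
force: [-0.1, -0.1, -1.0]
finger_gap: 0.0587
finger_force: 29.8
```

apply_moves(
  deltas=[0,0,-0.6,0,1,0,0,-0.9,0,1,0,0,-1,0,1,0,0,-1,0,1,0,0,-0.9,0,1],
)

```text
time: 6.68
tool_pos: [0.446, -0.0092, 0.205]
tool_rot: [180.0, 0.0, 78.7]
force: [0.6, -0.6, -0.8]
finger_gap: 0.0587
finger_force: 29.8
```

```bash
python3 - <<'E'
from h import *
cams.camera("top");cams.camera("top")
s=monitor.get_state(); print(s["tool_pos"],s["tool_rot"],s["force"],s["finger_gap"])
cal("wrist"); save("wrist","e.png")
for n in ("top","scene"): cams.camera(n)
r={n:nets.spot_point(n,"roll_center")[0]["point"] for n in ("wrist","top","scene")}
print(r,tri(list(r.items())[1:]), tri(list(r.items())), s["tool_pos"][2]-.029)
rows((.423,-.204),78.5,8)
E
```

```text
[ 0.448 -0.009  0.206] [179.653  -0.099  78.684] [-0.104 -0.299 -0.964] 0.05848324857671748Traceback (most recent call last):
  File "<stdin>", line 6, in <module>
IndexError: list index out of range
```

View pics/e.png

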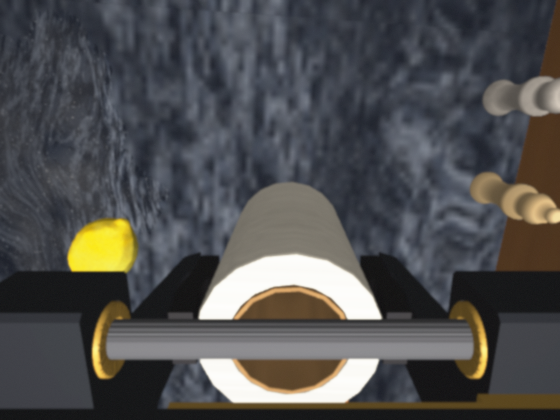

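The roll is held upright between the fingers; its bore is centred at about (290,340).

```bash
python3 - <<'E'
from h import *
CC.clear()
s=monitor.get_state(); z=s["tool_pos"][2]+.026
T=R.from_euler('xyz',s["tool_rot"],degrees=True).as_matrix()
for p in ((290,339.5),(290,254),(200,327),(381,327)): print(T.T@(atz("wrist",p,z)-s["tool_pos"]))
rows((.423,-.204),78.5,8)
E
```

```text
[-0.001  0.    -0.026]
[ 0.027  0.    -0.026]
[ 0.003 -0.028 -0.026]
[ 0.003  0.028 -0.026]
from [ 0.446 -0.009  0.202] yaw 78.71682023000692
-0.98,0.08,0.0,0.04,-1
-0.98,0.08,0.0,0.0,-1
-0.98,0.08,0.0,0.0,-1
-0.98,0.08,0.0,0.0,-1
-0.98,0.08,0.0,0.0,-1
-0.98,0.08,0.0,0.0,-1
-0.98,0.08,0.0,0.0,-1
-0.98,0.08,0.0,0.0,-1
```

apply_moves(
  deltas=[-0.5,0.04,0,0,1,-1,0.08,0,0,1,-1,0.08,0,0,1,-1,0.08,0,0,1,-1,0.08,0,0,1],
)

```text
time: 7.4
tool_pos: [0.4321, -0.1219, 0.2019]
tool_rot: [-179.8, 0.0, 78.8]
force: [0.4, 0.3, -0.6]
finger_gap: 0.0586
finger_force: 29.8
```

apply_moves(
  deltas=[-1,0.08,0,0,1,-1,0.08,0,0,1,-0.9,0.08,0,0,1,-0.4,0.04,0,0,1,0,0,0,0,1],
)

```text
time: 7.82
tool_pos: [0.4228, -0.2056, 0.202]
tool_rot: [-179.9, 0.0, 78.5]
force: [0.7, -0.1, -0.8]
finger_gap: 0.0589
finger_force: 29.8
```

```bash
python3 - <<'E'
from h import *
cams.camera("top"); cams.camera("top")
s=monitor.get_state(); print(s["tool_pos"],s["tool_rot"],s["force"],s["finger_gap"])
a=cams.camera("top");b=cams.camera("scene");cal("wrist");c=cams.camera("wrist")
for n in ("top","scene","wrist"):
  for q,z in (("caddy_spindle",.092),("roll_center",s["tool_pos"][2]-.029),("caddy_knob",.133),("caddy_foot",0)):
    for k in nets.spot_point(n,q)[:1]: print(n,q,round(k["confidence"],2),np.round(k["point"],1),atz(n,k["point"],z))
b=cv2.resize(b[130:290,280:480],None,fx=2.5,fy=2.5); c=cv2.resize(c,(533,400))[:, :300*1]
cv2.imwrite('pics/f.png',b[:,:,::-1])
rows((.4233,-.2025),78.5,1)
E
```

```text
[ 0.424 -0.202  0.203] [-179.938   -0.074   78.766] [ 0.768  0.933 -0.146] 0.05839384025518026
top caddy_spindle 0.95 [357.6 248.6] [ 0.421 -0.217  0.092]
top roll_center 0.69 [361.8 250.7] [ 0.418 -0.211  0.174]
scene caddy_spindle 0.72 [365.8 207.5] [ 0.426 -0.217  0.092]
scene roll_center 0.75 [366.2 178.2] [ 0.42  -0.201  0.174]
scene caddy_foot 0.69 [379.8 237.1] [ 0.41  -0.263  0.   ]
from [ 0.424 -0.204  0.203] yaw 78.71104931453276
0.03,-0.03,0.0,0.04,-1
```

View pics/f.png

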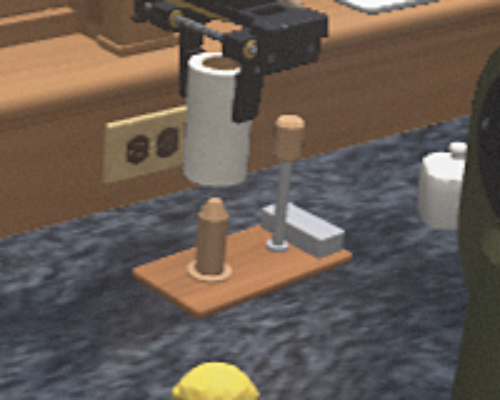

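The roll hangs above the spindle, their axes agreeing across the scene view (crop: roll bottom centre 216, spindle tip 214). I check along the view depth by projecting the model.

```bash
python3 - <<'E'
from h import *
def proj(n,P):
    c,M,t=cal(n); q=(np.atleast_2d(P)-t)@M; return np.c_[c["cx"]+c["fx"]*q[:,0]/-q[:,2], c["cy"]+c["fy"]*q[:,1]/q[:,2]]
cr=lambda p:(p-[280,130])*2.5
a=np.linspace(0,6.283,73); C=np.c_[np.cos(a),np.sin(a),0*a]
s=monitor.get_state()["tool_pos"]; y=np.radians(78.6)
ax=np.array([s[0]-.0015*np.cos(y),s[1]-.0015*np.sin(y),0]); print(s)
for nm,c,r,z in (("rollbot",ax,.03,s[2]-.084),("rolltop",ax,.03,s[2]+.026),("tip",np.array([.4235,-.2035,0]),.006,.092),("disc",np.array([.4235,-.2035,0]),.022,.017)):
    p=cr(proj("scene",c+[0,0,z]+C*r)); print(nm,p.min(0),p.max(0),'c',cr(proj("scene",c+[0,0,z])))
f=np.array([.4145,-.2475]); R2=np.array([[np.sin(y),np.cos(y)],[-np.cos(y),np.sin(y)]])
print(cr(proj("scene",[np.r_[f+R2@d,.014] for d in ([-.05,.102],[.05,.102],[-.05,-.102])])))
im=cv2.imread('pics/b.png')[130:290,280:480]; im2=cv2.imread('pics/f.png')
E
```

```text
[ 0.424 -0.204  0.203]
rollbot [178.27  158.782] [243.082 186.056] c [[210.589 172.132]]
rolltop [185.748  49.532] [253.252  73.043] c [[219.397  61.03 ]]
tip [201.237 196.041] [214.072 201.668] c [[207.652 198.843]]
disc [179.267 257.516] [225.118 279.7  ] c [[202.155 268.443]]
[[190.275 310.036]
 [123.539 265.725]
 [348.103 252.531]]
```

```bash
python3 - <<'E'
import cv2
f=cv2.imread('pics/f.png')[40:310,130:360]; cv2.imwrite('pics/g.png',cv2.resize(f,None,fx=2.2,fy=2.2))
E
```

```text
(no output)
```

View pics/g.png

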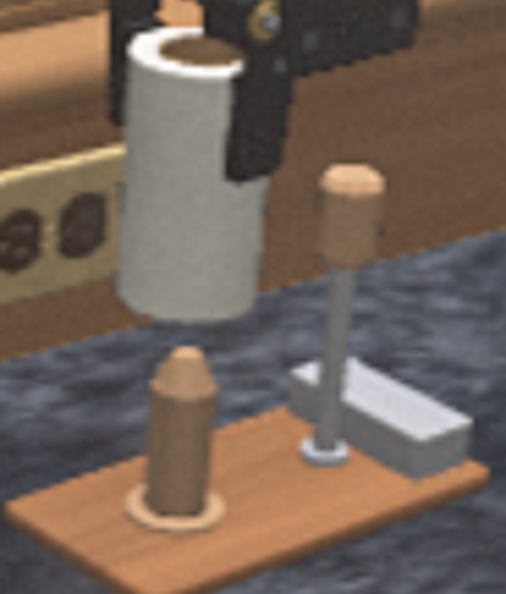

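Relative to the roll, the spindle sits about 2–3 mm further −x / +y than I assumed, so I correct by about 2 mm each way and lower slowly while watching the force.

apply_moves(
  deltas=[0.06,-0.09,0,0,1,0,0,0.3,0,1,0,0,0.4,0,1,0,0,0.4,0,1,0,0,0.3,0,1],
)

```text
time: 9.08
tool_pos: [0.4216, -0.2014, 0.1672]
tool_rot: [-180.0, -0.0, 78.7]
force: [-0.2, 0.4, 0.1]
finger_gap: 0.0589
finger_force: 29.8
```

apply_moves(
  deltas=[0,0,0.2,0,1,0,0,0.2,0,1,0,0,0.2,0,1,0,0,0.2,0,1,0,0,0,0,1],
)

```text
time: 9.5
tool_pos: [0.4217, -0.2014, 0.1475]
tool_rot: [-179.9, -0.0, 78.7]
force: [-0.5, -0.2, -1.3]
finger_gap: 0.0583
finger_force: 29.8
```

```bash
python3 - <<'E'
from h import *
cams.camera("top")
s=monitor.get_state(); print(s["tool_pos"],s["tool_rot"],s["force"],s["moment"])
b=cams.camera("scene")
cv2.imwrite('pics/i.png',cv2.resize(b[140:260,320:420],None,fx=5,fy=5,interpolation=cv2.INTER_CUBIC)[:,:,::-1])
E
```

```text
[ 0.422 -0.201  0.148] [-179.966    0.002   78.732] [-0.115 -0.103 -0.342] [-0.047 -0.061  0.   ]
```

View pics/i.png

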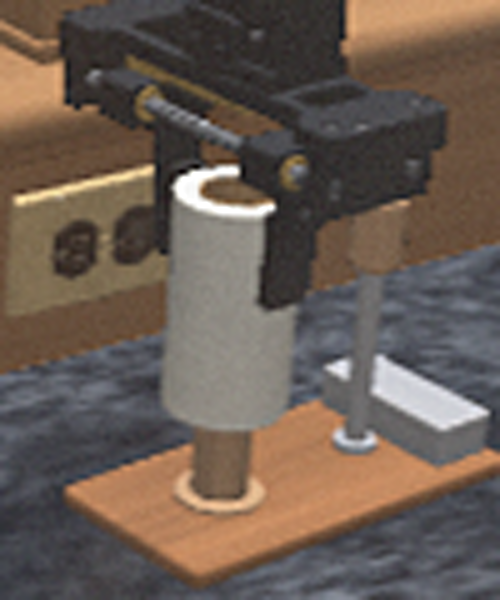

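The roll is round the peg and centred (roll bottom mid-column 226, peg axis extrapolated about 225), with no side force. I keep lowering.

apply_moves(
  deltas=[0,0,0.3,0,1,0,0,0.4,0,1,0,0,0.4,0,1,0,0,0.3,0,1,0,0,0.15,0,1],
)

```text
time: 10.02
tool_pos: [0.4218, -0.2014, 0.1086]
tool_rot: [-179.9, -0.0, 78.7]
force: [-0.3, -0.1, -0.7]
finger_gap: 0.0587
finger_force: 29.8
```

apply_moves(
  deltas=[0,0,0.1,0,1,0,0,0.06,0,1,0,0,0.04,0,1,0,0,0.04,0,1,0,0,0,0,1],
)

```text
time: 10.43
tool_pos: [0.4221, -0.2016, 0.1036]
tool_rot: [180.0, 0.0, 78.7]
force: [-0.3, -0.0, -0.5]
finger_gap: 0.0585
finger_force: 29.8
```

apply_moves(
  deltas=[0,0,0.04,0,1,0,0,0.04,0,1,0,0,0,0,1],
)

```text
time: 10.68
tool_pos: [0.422, -0.2016, 0.1014]
tool_rot: [180.0, 0.0, 78.7]
force: [0.3, 0.5, -0.2]
finger_gap: 0.0585
finger_force: 29.8
```

apply_moves(
  deltas=[0,0,0.04,0,1,0,0,0,0,1],
)

```text
time: 10.85
tool_pos: [0.4221, -0.2016, 0.1008]
tool_rot: [180.0, 0.0, 78.7]
force: [-0.1, 0.7, 3.8]
finger_gap: 0.0588
finger_force: 29.8
```

Seated at 3.8 N upward force. I let go, then rise.

apply_moves(
  deltas=[0,0,0,0,0.2,0,0,0,0,-0.3,0,0,0,0,-1,0,0,0,0,-1,0,0,0,0,-1],
)

```text
time: 11.27
tool_pos: [0.422, -0.2016, 0.1003]
tool_rot: [180.0, -0.0, 78.7]
force: [0.3, -0.6, -0.6]
finger_gap: 0.0763
finger_force: 0.0
```

apply_moves(
  deltas=[0,0,0,0,-1,0,0,0,0,-1,0,0,0,0,-1,0,0,0,0,-1,0,0,0,0,-1],
)

```text
time: 11.68
tool_pos: [0.422, -0.2015, 0.1004]
tool_rot: [-180.0, 0.0, 78.7]
force: [-0.5, -0.4, 0.6]
finger_gap: 0.0884
finger_force: 0.0
```

apply_moves(
  deltas=[0,0,-0.3,0,-1,0,0,-0.7,0,-1,0,0,-1,0,-1,0,0,-1,0,-1,0,0,-1,0,-1],
)

```text
time: 12.1
tool_pos: [0.4216, -0.2013, 0.202]
tool_rot: [-180.0, -0.0, 78.7]
force: [0.3, -0.9, -0.3]
finger_gap: 0.088
finger_force: 0.0
```

apply_moves(
  deltas=[0,0,-1,0,-1,0,0,-0.7,0,-1,0,0,0,0,-1,0,0,0,0,-1,0,0,0,0,-1],
)

```text
time: 12.52
tool_pos: [0.4213, -0.2016, 0.2426]
tool_rot: [-179.9, 0.0, 78.7]
force: [-0.0, -0.7, -0.2]
finger_gap: 0.0883
finger_force: 0.0
```

```bash
python3 - <<'E'
from h import *
s=monitor.get_state(); print(s["tool_pos"],s["tool_rot"])
cams.camera("top");cams.camera("scene");cal("wrist"); save("wrist","j.png")
for n in ("wrist","top","scene"):
  for q,z in (("caddy_knob",.133),("roll_center",.072),("caddy_foot",0)):
    for k in nets.spot_point(n,q)[:1]: print(n,q,round(k["confidence"],2),np.round(k["point"],1),atz(n,k["point"],z))
E
```

```text
[ 0.421 -0.202  0.243] [-179.942    0.014   78.711]
wrist roll_center 0.93 [290.5 196.1] [ 0.422 -0.204  0.072]
top roll_center 0.67 [351.7 248.9] [ 0.421 -0.206  0.072]
top caddy_foot 0.87 [363.3 248.7] [ 0.42  -0.248  0.   ]
scene caddy_knob 0.87 [395.3 189.4] [ 0.387 -0.276  0.133]
scene roll_center 0.86 [363.5 219.7] [ 0.413 -0.195  0.072]
scene caddy_foot 0.94 [380.7 239.1] [ 0.402 -0.257  0.   ]
```

View pics/j.png

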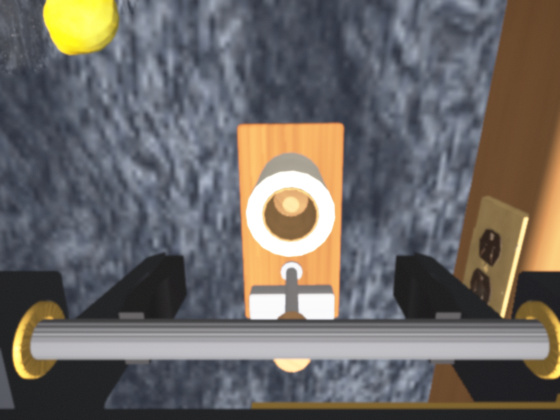

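The roll stands round the spindle: ring centre (290,212), tip (291,205). The post root is at (291,270) and the knob is half behind the gripper at about (292,350). The caddy's y axis lines up with tool x.

```bash
python3 - <<'E'
from h import *
s=monitor.get_state(); T=R.from_euler('xyz',s["tool_rot"],degrees=True).as_matrix()
for n,p,z in (("ring",(290.5,212),.127),("tip",(291,205),.092),("root",(291.5,269),.016),("knobedge",(292,373),.154),("cornL",(238,124),.014),("cornR",(343,123),.014)):
    w=atz("wrist",p,z); print(n,w,'tool mm',1000*(T.T@(w-s["tool_pos"])))
E
```

```text
ring [ 0.423 -0.202  0.127] tool mm [ -0.181   1.1   115.902]
tip [ 0.423 -0.206  0.092] tool mm [ -4.565   1.652 150.902]
root [ 0.406 -0.293  0.016] tool mm [-92.426   2.628 226.903]
knobedge [ 0.403 -0.306  0.154] tool mm [-106.553    1.948   88.903]
cornL [ 0.386 -0.141  0.014] tool mm [ 52.351 -46.882 228.906]
cornR [ 0.482 -0.159  0.014] tool mm [ 53.128  50.216 228.896]
```

apply_moves(
  deltas=[-0.6,0.08,0,0,-1,-1,0,0,0,-1,-1,0,0,0,-1,-0.8,0,0,0,-1,-0.34,0,0,0,-1],
)

```text
time: 13.53
tool_pos: [0.4045, -0.2968, 0.2427]
tool_rot: [-180.0, 0.1, 78.5]
force: [-0.7, 0.5, -0.3]
finger_gap: 0.0881
finger_force: 0.0
```

apply_moves(
  deltas=[0,0,0.5,0,-1,0,0,0.8,0,-1,0,0,0.9,0,-1,0,0,0.6,0,-1,0,0,0,0,-1],
)

```text
time: 13.95
tool_pos: [0.4044, -0.2921, 0.1707]
tool_rot: [-179.7, -0.1, 78.8]
force: [-0.4, 0.4, 0.1]
finger_gap: 0.0882
finger_force: 0.0
```

```bash
python3 - <<'E'
from h import *
cams.camera("top")
s=monitor.get_state(); print(s["tool_pos"],s["tool_rot"],s["force"])
b=cams.camera("scene"); w=cams.camera("wrist")
A=cv2.resize(b[120:270,310:450],(373,400)); B=cv2.resize(w,(426,320)); B=cv2.copyMakeBorder(B,0,80,0,0,0)
cv2.imwrite('pics/k.png',np.hstack([A,B])[:,:,::-1])
E
```

```text
[ 0.405 -0.292  0.172] [-179.843   -0.08    78.788] [-0.682  0.353  0.625]
```

View pics/k.png

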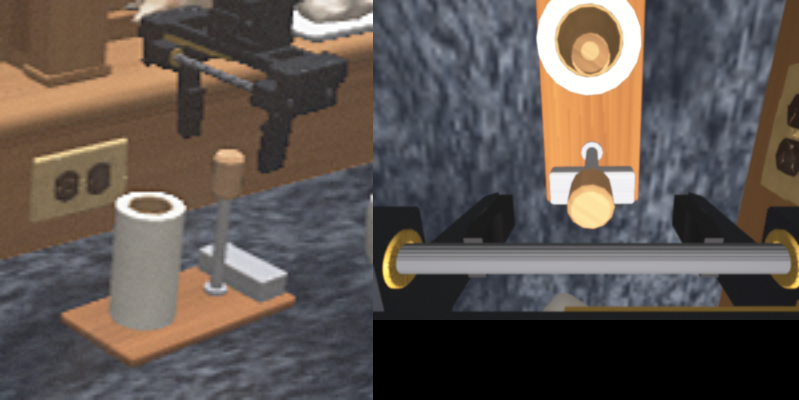

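The roll stands fully down; the knob's top is at about (287,273) in the wrist image, between the fingers.

```bash
python3 - <<'E'
from h import *
s=monitor.get_state(); T=R.from_euler('xyz',s["tool_rot"],degrees=True).as_matrix(); print(s["tool_pos"])
for p,z in (((286.6,273),.154),((286.6,299),.154),((286.6,199),.016)): print(1000*(T.T@(atz("wrist",p,z)-s["tool_pos"])))
E
```

```text
[ 0.406 -0.293  0.174]
[ 0.052 -1.051 19.659]
[-12.332  -1.09   19.658]
[ -1.478  -1.761 157.658]
```

apply_moves(
  deltas=[0,-0.05,0.3,0,-1,0,0,0.5,0,-1,0,0,0.5,0,-1,0,0,0.3,0,-1,0,0,0,0,-1],
)

```text
time: 14.52
tool_pos: [0.404, -0.2931, 0.1322]
tool_rot: [-179.9, -0.0, 78.7]
force: [-1.0, -0.3, -0.3]
finger_gap: 0.0883
finger_force: 0.0
```

apply_moves(
  deltas=[0,0,0,0,0,0,0,0,0,0,0,0,0,0,0,0,0,0,0,0.3,0,0,0,0,0.4],
)

```text
time: 14.93
tool_pos: [0.4047, -0.2936, 0.1334]
tool_rot: [180.0, 0.0, 78.7]
force: [-0.2, 0.6, -0.3]
finger_gap: 0.0572
finger_force: 0.0
```

apply_moves(
  deltas=[0,0,0,0,1,0,0,0,0,1,0,0,0,0,1,0,0,0,0,1,0,0,0,0,1],
)

```text
time: 15.35
tool_pos: [0.4043, -0.2933, 0.133]
tool_rot: [-180.0, 0.0, 78.7]
force: [-0.0, 1.3, 0.6]
finger_gap: 0.0273
finger_force: 30.0
```

apply_moves(
  deltas=[0,0,0,0,1,0,0,0,0,1,0,0,0,0,1],
)

```text
time: 15.6
tool_pos: [0.4043, -0.2933, 0.133]
tool_rot: [-180.0, 0.0, 78.7]
force: [-1.1, -0.3, 1.3]
finger_gap: 0.027
finger_force: 30.0
```

apply_moves(
  deltas=[0,0,-0.05,0,1,0,0,-0.1,0,1,0,0,-0.15,0,1,0,0,-0.2,0,1,0,0,-0.2,0,1],
)

```text
time: 16.02
tool_pos: [0.4042, -0.2933, 0.1507]
tool_rot: [-180.0, -0.0, 78.7]
force: [-0.4, 0.1, -8.9]
finger_gap: 0.027
finger_force: 30.0
```

apply_moves(
  deltas=[0,0,-0.25,0,1,0,0,-0.25,0,1,0,0,-0.25,0,1,0,0,-0.25,0,1,0,0,-0.25,0,1],
)

```text
time: 16.43
tool_pos: [0.4044, -0.2934, 0.1825]
tool_rot: [180.0, 0.0, 78.7]
force: [-0.2, -0.7, -8.4]
finger_gap: 0.0267
finger_force: 30.0
```

apply_moves(
  deltas=[0,0,-0.3,0,1,0,0,-0.3,0,1,0,0,-0.3,0,1,0,0,-0.3,0,1,0,0,-0.25,0,1],
)

```text
time: 16.85
tool_pos: [0.4045, -0.2934, 0.2189]
tool_rot: [180.0, 0.0, 78.7]
force: [-0.0, -0.2, -8.8]
finger_gap: 0.0268
finger_force: 30.0
```

apply_moves(
  deltas=[0,0,-0.2,0,1,0,0,-0.15,0,1,0,0,-0.1,0,1,0,0,-0.1,0,1,0,0,-0.05,0,1],
)

```text
time: 17.27
tool_pos: [0.4044, -0.2933, 0.2331]
tool_rot: [-180.0, 0.0, 78.7]
force: [0.3, 0.4, -8.7]
finger_gap: 0.0264
finger_force: 30.0
```

apply_moves(
  deltas=[0,0,0,0,1,0,0,0,0,1,0,0,0,0,1,0,0,0,0,1,0,0,0,0,1],
)

```text
time: 17.68
tool_pos: [0.4044, -0.2933, 0.2328]
tool_rot: [-180.0, -0.0, 78.7]
force: [-0.9, -0.4, -8.0]
finger_gap: 0.0268
finger_force: 30.0
```

```bash
python3 - <<'E'
from h import *
s=monitor.get_state(); print(s["tool_pos"],s["tool_rot"],s["force"],s["moment"],s["finger_gap"])
b=cams.camera("scene"); w=cams.camera("wrist")
A=cv2.resize(b[90:260,310:450],(330,400)); B=cv2.resize(w,(426,320)); B=cv2.copyMakeBorder(B,0,80,0,0,0)
cv2.imwrite('pics/l.png',np.hstack([A,B])[:,:,::-1])
E
```

```text
[ 0.404 -0.293  0.233] [-179.98    -0.004   78.726] [-0.901 -0.42  -8.043] [-0.087 -0.055 -0.04 ] 0.026791194522130447
```

View pics/l.png

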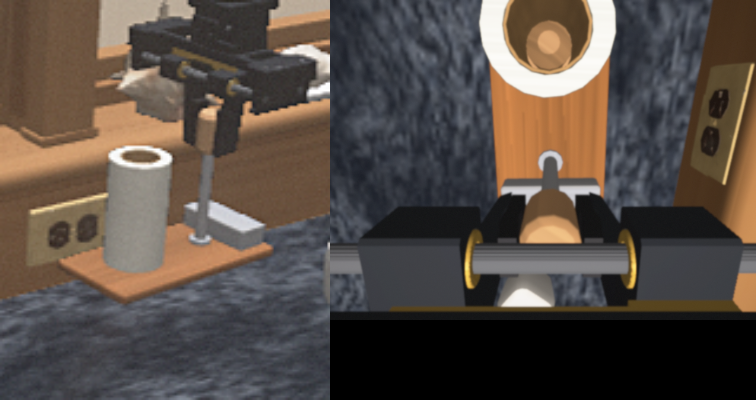

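The caddy hangs level about 100 mm up with the roll seated. The load is a steady 8–9 N and nothing slips, so I hand it in.

```bash
python3 -c "
from h import *
print(order.sign_off())"
```

```text
the job is handed in; nothing more can be done
None
```

The roll stands on the caddy foot, and the arm is holding the caddy by its knob, level and still, about 100 mm above the worktop; I handed the job in at about 18 s of the 54 s allowed, with no verdict returned.

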